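Set the clockwork timer for the glue-up

TASK

The puppet head's glue needs ten minutes: on the clockwork bench timer, turn the knob clockwise past the 20-minute mark to wind the bell, then turn it back to 10 minutes, and let go. The timer is light and its knob is stiff, so lean straight down on the knob firmly enough, both ways, that the case stays flat on the bench and neither turns nor creeps, but with less than about two and a half kilograms of weight. Leave everything else on the bench where it is.

Things in the scene. Friction and masses are not known exactly. Their poses are not given: they have to be found in the camera images.
- timer_knob (a joint): The timer's knob, rad: 0 with the pointer at the zero mark, growing clockwise seen from above, 0.1047 per minute: 10 minutes is 1.047, the 20-minute mark 2.094. Starts between 0 and 4 minutes, stops at 5.9. Stiff both ways (0.22 N m of friction), no spring, stays where left. Unless the knob is pressed down with 12 N or so (more or less with the bench's friction), the whole timer spins with it.
- knob_grip (a point): Middle of the knob's bar grip, 58 mm above the bench, on the vertical turning axis. The black bar is 48 mm long (this point's x; its pointer end, with a white line on top, is +x), 14 mm thick (y), from 46 to 70 mm above the bench. It stands on a round skirt, 60 mm across, that turns with it; the skirt's flat top is 46 mm above the bench: tips that grip the bar can press on it at both sides.
- knob_pointer (a point): The tip of the pointer: the white dash on the edge of the skirt, 29 mm from the axis, 46 mm above the bench.
- timer: Clockwork bench timer: round black plastic case, 96 mm across, 38 mm high (70 mm with its knob), 0.2 to 0.3 kg, on four small rubber feet 37 mm from its axis. Origin: middle of its underside, on the bench. On top a metal dial with a black tick every 5 minutes, those at 0, 15, 30, 45 longer; zero, with a diamond, lies at the case's +x, and minutes run clockwise seen from above (15 at -y).
- zero_mark (a point): The zero mark of the dial, on the case, 40 mm from its axis towards its +x, 38 mm above the bench. It shows whether the case turns or creeps.
- bench: The plywood bench top, at height 0.
- wax_tin: Bystander: a round metal tin with a lid, 94 mm across, 58 mm high. Origin under its middle.
- tape_roll: Bystander: a roll of paper tape lying flat, 96 mm across, 25 mm high. Origin under its middle.
- puppet_head: Bystander: a freshly glued carved puppet head on a round wooden drying stand, 110 mm across, 217 mm high. Origin under its middle.
- carved_hand: Bystander: a small carved wooden puppet hand lying flat, about 95 by 60 mm, 22 mm high.
- marker: Bystander: a marker pen lying down, 125 mm long, 15 mm high.
- screwdriver: Bystander: a screwdriver lying down, 180 mm long.
- straightedge: Bystander: a wooden straightedge lying flat, 300 by 32 by 5 mm.
- glue_bottle: Bystander: a white glue bottle, 54 mm across, 150 mm high.
Mind the look-alikes: they are no part of the job. Of the things like the timer, leave any that is blue or pink; of the rest the smaller one is meant.

How it is judged:
On the way, in this order (a step that is already met when the one before it is completed fails the run):
1. the knob is wound clockwise past the 20-minute mark (value of joint timer_knob above 2.12 rad), for 0.1 s.
2. the knob is turned back to 10 minutes (value of joint timer_knob between 0.94 and 1.155 rad), for 0.2 s.
At the end, for the whole second after the job is handed in: The pointer is at 10 minutes, within 1 minute; the timer stands flat and still on the bench, its zero mark within 12 mm and its middle within 10 mm of where they were at the start (all of step 2 and distance of zero_mark from where it was at the start of the episode below 0.012 m and distance of timer from where it was at the start of the episode below 0.01 m and angle between timer's own z axis and vertical below 0.05 rad and linear speed of timer below 0.02 m/s); the robot touches nothing.
It fails at once if the case turns or creeps: its zero mark moves by more than 15 mm (distance of zero_mark from where it was at the start of the episode above 0.015 m).
It fails at once if the timer is lifted or tipped (more than 0.15 rad or 10 mm) (angle between timer's own z axis and vertical above 0.15 rad or height (world z) of timer above 0.01 m).
It fails at once if the timer is pressed on the bench with more than 30 N (contact force between timer and bench above 30 N).
It fails at once if a bystander is moved by more than 20 mm (the puppet head 10 mm) (distance of any of wax_tin, tape_roll, carved_hand, marker, screwdriver, straightedge, glue_bottle from where it was at the start of the episode above 0.02 m or distance of puppet_head from where it was at the start of the episode above 0.01 m).
It also fails if it takes over 64 s, if anything falls off the work surface, if the arm or the gripper's body presses on something with over 40 N, if the wrist force passes 120 N, or if a joint passes its speed limit or range.

ROBOT

A 7-joint arm with a two-finger parallel gripper is mounted at the origin on the work surface. World frame = base frame: x ahead of the robot, y to its left, z up, the work surface at z = 0. Lengths are in m, angles in rad, forces in N, time in s.
With the tool pointing down it reaches from about 0.4 to 0.85 m from the base axis. Payload 4.5 kg.
Tool frame: the origin (TCP) lies on the centre line of the jaws, within the pads' length; the fingertips stand r.tip_extent ahead of it and the grasp point (between the pads) is the TCP (r.tip_extent is the distance from the TCP to the fingertips, in m); z points along the fingers, y is the line along which they close (so a half turn about z gives the same grasp; the last joint's range is limited). The gripper opens to 88 mm and grips with 3 to 60 N. Pads are 18 mm wide; open, the fingers measure 123 mm over their backs; the gripper's body (75 mm by 187 mm) begins 45 mm behind the grasp point.
Start: joints at [-1.116, 0.689, -0.195, 1.565, 0.157, 0.902, -0.215], TCP at [0.255, 0.571, 0.258] pointing down, gripper open.
Joint ranges: [-3.01, 3.01], [-0.46, 2.08], [-1.47, 1.51], [0.13, 2.56], [-1, 4.14], [0.04, 2.09], [-2.66, 2.66]. Speed limits (rad/s): [2.57, 2.57, 3.14, 3.14, 3.14, 3.14, 3.14].

INTERFACE

Orientations are given as a unit quaternion [x, y, z, w].
In Python, from plant import sensors, vision, finish_job, r gives the robot as it stands. The module is installed in compiled form; this text tells all that it offers.
- The arm moves only by the tool step_arm, never from a script. Its argument "steps" is a list of rows, each a list of 2 entries, a list of its own where there are three numbers: the shift along the tool's x, y, z in cm, then the turn, a rotation vector about the tool's x, y, z in degrees. A call has 1 to 12 rows; each row shifts and turns the commanded pose from where the row before left it, along the tool's axes as they then stand; what a row does not reach is not made up. A row lasts 1/8 s, in which the tool goes at most 62.5 mm and 10.7 degrees, less where a joint would pass 70% of its speed; a pose out of reach is approached as far as the arm can. A call with a gripper value outside its range is refused whole. "claw" is the opening, from -1 (shut) to 1 (fully open), set as the call begins (left out, the last holds). The fingers move at their own pace and stop on an object; "grip_force" is the grip in N (left out, the last holds). Time passes only in rows, so rows that do not move let the fingers close. It gives the time, the measured TCP pose, the force, the opening and the grip force at its end, in the units of the state.
- sensors.get_state(): the state, without advancing time (a new reading comes with each control period).
- vision.snapshot(name): name is "side" or "top"; returns a dict with "img" (420x560x3 uint8, red, green, blue), "fx", "fy", "cx", "cy" (pixels), "position" and "rotation" of the camera in the world. Camera axes: x right, y down, z forward; pixel columns grow to the right and rows downward; lengths in m; the calibration is good to about 2 mm. A picture is of the moment at which its call begins. There is no depth.
- finish_job(): hands the job in; it is judged then, once.
The state is a dict: "clock": time; "q": joint angles; "qd": joint speeds; "joint_torque": joint torques, N m; "tool_pos": TCP position; "eef_rot": TCP orientation; "contact_force": force on the tool from outside, world axes, zero at the start; "moment": the same for the moment, N m; "opening": opening from 0.0 (shut) to 1.0 (fully open); "finger_force": force on a finger pad.
Only numpy, scipy, OpenCV 4.12 (cv2) and the standard library are available. Lean on these libraries where they do the work, as an engineer would, in place of code of your own. Each camera call takes 0.05 s, during which the arm holds its last target. There are 200 camera calls.

## Working session

There is one attempt and no reset: what is moved stays moved. The work goes in short steps, Python scripts to look and compute and a tool call to move; the robot and the scene stay as the last step left them, time stands still between calls to the robot, and variables do not carry over. Pictures are saved under pics/ and viewed, at most 10 in all, crops included, and the job is handed in when it is done.

Besides the shell and the picture viewer there is one more tool, called after ">>>" as name(argument=value, ...) on one line, values as JSON. step_arm: Moves the arm, as the interface text tells. Its arguments: {"type":"object","properties":{"steps":{"type":"array"},"claw":{"type":"number"},"grip_force":{"type":"number"}},"required":["steps"]}

```bash
mkdir -p pics
cat > h.py <<'E'
import numpy as np, cv2
from plant import sensors, vision, finish_job, r
from scipy.spatial.transform import Rotation as R
def snap(n,f=None):
    s=vision.snapshot(n)
    if f: cv2.imwrite('pics/'+f,s['img'][:,:,::-1])
    return s
def cast(s,u,v,h):
    d=np.array(s['rotation'])@np.array([(u-s['cx'])/s['fx'],(v-s['cy'])/s['fy'],1.])
    p=np.array(s['position']); return p+d*(h-p[2])/d[2]
E
python3 - <<'E'
from h import *
a=snap('top','top0.png'); b=snap('side','side0.png')
for s in(a,b): print(s['fx'],s['cx'],s['cy'],s['position'],np.round(s['rotation'],3).tolist())
st=sensors.get_state()
for k in('clock','tool_pos','eef_rot','contact_force','opening'):print(k,st[k])
print(r.tip_extent, R.from_quat(st['eef_rot']).as_matrix().round(3))
E
```

```text
523.2855416304441 269.8533906016564 210.5347130942733 [0.3975928  0.00263526 1.30831102] [-0.698, 0.714, -0.034, 0.032]
448.7240031845464 269.15820475058365 215.26186269892546 [ 0.38888373 -0.87668444  0.85236484] [0.912, -0.064, 0.032, -0.403]
clock 0.1
tool_pos [0.25511513 0.56998213 0.25700972]
eef_rot [ 2.08794268e-01  9.77959252e-01 -8.02272198e-04 -1.08592680e-04]
contact_force [-0.4064781   0.60685436 -0.132704  ]
opening 1.0008242586431668
0.019 [[-0.913  0.408 -0.001]
 [ 0.408  0.913 -0.002]
 [-0.    -0.002 -1.   ]]
```

View pics/top0.png

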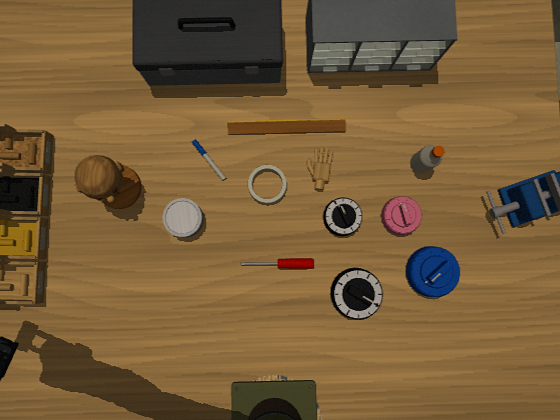

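View pics/side0.png

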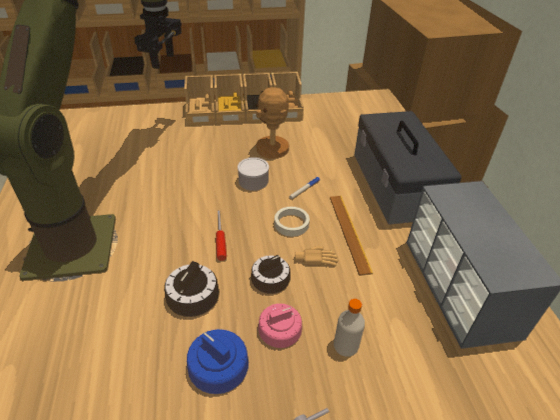

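Timer candidates in the top view: small black (343,217), large black (357,293), pink (402,216), blue (432,272). Blue and pink are excluded, so it should be the smaller black one at (343,217). I'll confirm it in an enlarged crop and measure it.

```bash
sed -i "s/np.array(s\['rotation'\])@/R.from_quat(s['rotation']).as_matrix()@/" h.py
python3 - <<'E'
from h import *
a=snap('top'); i=a['img'][185:250,308:378,::-1]
cv2.imwrite('pics/c1.png',cv2.resize(i,None,fx=8,fy=8,interpolation=cv2.INTER_CUBIC))
# dial: bright ring
g=a['img'].astype(int); hsv=cv2.cvtColor(a['img'],cv2.COLOR_RGB2HSV)
m=((hsv[...,1]<60)&(hsv[...,2]>110)).astype(np.uint8)
for (u0,v0,w) in((343,217,26),(357,293,32)):
    mm=np.zeros_like(m); mm[v0-w:v0+w,u0-w:u0+w]=m[v0-w:v0+w,u0-w:u0+w]
    ys,xs=np.nonzero(mm); e=cv2.minEnclosingCircle(np.c_[xs,ys].astype(np.float32)); print(e, cast(a,*e[0],.038))
    print(cast(a,e[0][0]+e[1],e[0][1],.038)-cast(a,*e[0],.038))
E
```

```text
((343.1428527832031, 215.85714721679688), 17.829792022705078) [ 0.49848488 -0.18007837  0.038     ]
[-0.00096355 -0.04343772  0.        ]
((357.7147216796875, 293.8824157714844), 23.943988800048828) [ 0.30968    -0.20846357  0.038     ]
[-0.00128898 -0.05754263  0.        ]
```

View pics/c1.png

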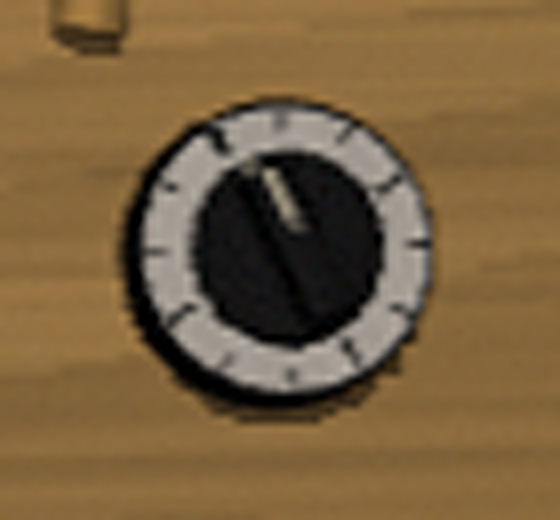

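The crop confirms it: a black case with a metal dial of 44 mm radius, the smaller of the two black timers. The zero diamond is at crop (218,138), the pointer dash at (252,165), and the white line on the bar runs from (270,172) to (297,226).

Run:
```python
from h import *
a=snap('top')
P=lambda x,y,h:cast(a,x/8+308-.5,y/8+185-.5,h)
c=np.array([.4985,-.1801,.038])
z=P(218,138,.038); d=P(252,165,.046); l1=P(270,172,.07); l2=P(297,226,.07)
an=lambda v:np.degrees(np.arctan2(v[1],v[0]))
print(z,an(z-c),d,an(d-c),l1,l2,an(l1-l2),an(l1-c))
st=sensors.get_state(); Rm=R.from_quat(st['eef_rot']).as_matrix()
print(an(Rm[:,0]),an(Rm[:,1]),st['q'].round(3) if hasattr(st['q'],'round') else st['q'])
print('shift tool cm',Rm.T@(np.array([.4985,-.1801,.25])-st['tool_pos'])*100)
```

```text
[ 0.53348993 -0.16079998  0.038     ] 28.880585574234054 [ 0.52417604 -0.1698003   0.046     ] 21.857721670963667 [ 0.51955929 -0.17180207  0.07      ] [ 0.50326909 -0.17925847  0.07      ] 24.594685600007146 21.505788278275652
155.8935956244326 65.89359038558689 [-1.116  0.69  -0.195  1.566  0.157  0.903 -0.215]
shift tool cm [-52.85165282 -58.54383492   0.79169829]
```

>>> step_arm(steps=[[[-4.3, -3.9, 0], [0, 0, 0]], [[-4.3, -3.9, 0], [0, 0, 0]], [[-4.3, -3.9, 0], [0, 0, 0]], [[-4.3, -3.9, 0], [0, 0, 0]], [[-4.3, -3.9, 0], [0, 0, 0]], [[-4.3, -3.9, 0], [0, 0, 0]], [[-4.3, -3.9, 0], [0, 0, 0]], [[-3.2, -4.5, 0], [0, 0, 0]], [[-3.2, -4.5, 0], [0, 0, 0]], [[-3.2, -4.5, 0], [0, 0, 0]], [[-3.2, -4.5, 0], [0, 0, 0]], [[-3.2, -4.5, 0], [0, 0, 0]]], claw=1)

```text
clock: 1.7
tool_pos: [0.4729, -0.0741, 0.2578]
eef_rot: [0.209, 0.978, 0.0, 0.0]
contact_force: [1.1, 0.1, -0.2]
opening: 0.997
finger_force: 0.0
```

>>> step_arm(steps=[[[-3.2, -4.5, 0], [0, 0, 0]], [[-3.2, -4.5, 0], [0, 0, 0]], [[0, 0, 0], [0, 0, -10]], [[0, 0, 0], [0, 0, -10]], [[0, 0, 0], [0, 0, -10]], [[0, 0, 0], [0, 0, -10]], [[0, 0, 0], [0, 0, -7]], [[0, 0, 0], [0, 0, 0]]])

```text
clock: 2.7
tool_pos: [0.4942, -0.1808, 0.2575]
eef_rot: [-0.198, 0.98, 0.0, -0.0]
contact_force: [0.2, -0.9, 0.1]
opening: 1.002
finger_force: 0.0
```

```bash
cat >> h.py <<'E'
def rep(target=(.4985,-.1801),yaw=None):
    st=sensors.get_state(); Rm=R.from_quat(st['eef_rot']).as_matrix(); p=np.array(st['tool_pos'])
    an=lambda v:np.degrees(np.arctan2(v[1],v[0]))
    print('t',st['clock'],'p',p.round(4),'yaw y',an(Rm[:,1]).round(2),'zax',Rm[:,2].round(3),'F',np.round(st['contact_force'],2),'M',np.round(st['moment'],2),'op',round(st['opening'],3),'ff',st['finger_force'])
    print('q',np.round(st['q'],3))
    print('to target, tool cm',(Rm.T@(np.array([*target,p[2]])-p)*100).round(2))
E
python3 -c "
from h import *; rep()"
```

```text
t 2.7 p [ 0.4942 -0.1808  0.2575] yaw y 112.8 zax [-0.     0.001 -1.   ] F [ 0.16 -0.85  0.11] M [ 0.04  0.01 -0.01] op 1.002 ff 0.0
q [ 0.594  0.599 -0.534  1.852  0.411  0.802  1.814]
to target, tool cm [-0.42 -0.1  -0.  ]
```

Run:
```python
from h import *
s=snap('side','side1.png'); im=cv2.imread('pics/side0.png')
hsv=cv2.cvtColor(im,cv2.COLOR_BGR2HSV)
m=((hsv[...,1]<70)&(hsv[...,2]>110)).astype(np.uint8)
mm=np.zeros_like(m); mm[248:298,245:297]=m[248:298,245:297]
ys,xs=np.nonzero(mm)
W=np.array([cast(s,x,y,.038) for x,y in zip(xs,ys)])[:,:2]
c,rad=cv2.minEnclosingCircle(W.astype(np.float32)*1000); print(c,rad,len(xs))
t=snap('top'); im=cv2.imread('pics/top0.png'); hsv=cv2.cvtColor(im,cv2.COLOR_BGR2HSV)
m=((hsv[...,1]<60)&(hsv[...,2]>110)); mm=m*0; mm[191:243,317:369]=m[191:243,317:369]
ys,xs=np.nonzero(mm); W=np.array([cast(t,x,y,.038) for x,y in zip(xs,ys)])[:,:2]
print(cv2.minEnclosingCircle(W.astype(np.float32)*1000))
```

```text
(498.90423583984375, -179.59039306640625) 44.40953826904297 411
((499.4728088378906, -180.893310546875), 43.515567779541016)
```

>>> step_arm(steps=[[[-0.5, -0.1, 0], [0, 0, 0]], [[0, 0, 5], [0, 0, 0]], [[0, 0, 5], [0, 0, 0]], [[0, 0, 5], [0, 0, 0]], [[0, 0, 2], [0, 0, 0]], [[0, 0, 1], [0, 0, 0]], [[0, 0, 0], [0, 0, 0]], [[0, 0, 0], [0, 0, 0]]])

```text
clock: 3.8
tool_pos: [0.5001, -0.1798, 0.0787]
eef_rot: [-0.198, 0.98, -0.0, 0.001]
contact_force: [0.0, 0.5, 0.9]
opening: 1.001
finger_force: 0.0
```

Run:
```python
from h import *
rep((.499,-.180))
a=snap('side')['img'][200:320,200:340,::-1]; cv2.imwrite('pics/c2.png',cv2.resize(a,None,fx=4,fy=4,interpolation=cv2.INTER_CUBIC))
```

```text
t 3.8 p [ 0.5001 -0.1798  0.0787] yaw y 112.88 zax [ 0.002 -0.    -1.   ] F [0.03 0.52 0.86] M [ 0.01 -0.04  0.03] op 1.001 ff 0.0
q [ 0.442  0.87  -0.307  1.972  0.645  0.394  1.603]
to target, tool cm [ 0.11  0.02 -0.  ]
```

View pics/c2.png

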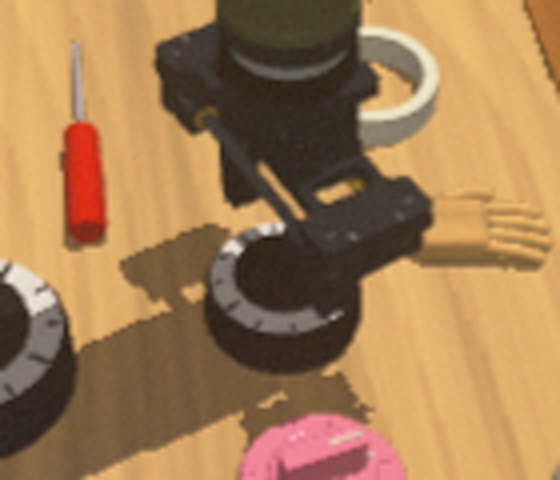

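The fingers straddle the knob, with the near finger at crop (330,270) clear of the case. Next: down to just above the skirt, then close.

>>> step_arm(steps=[[[0.1, 0, 0.5], [0, 0, 0]], [[0, 0, 0.5], [0, 0, 0]], [[0, 0, 0], [0, 0, 0]], [[0, 0, 0], [0, 0, 0]]])

```text
clock: 4.35
tool_pos: [0.4984, -0.18, 0.0676]
eef_rot: [-0.198, 0.98, 0.0, -0.0]
contact_force: [-0.2, -0.3, -0.4]
opening: 1.0
finger_force: 0.0
```

>>> step_arm(steps=[[[0, 0, 0], [0, 0, 0]], [[0, 0, 0], [0, 0, 0]], [[0, 0, 0], [0, 0, 0]], [[0, 0, 0], [0, 0, 0]], [[0, 0, 0], [0, 0, 0]], [[0, 0, 0], [0, 0, 0]], [[0, 0, 0], [0, 0, 0]], [[0, 0, 0], [0, 0, 0]]], claw=-0.55, grip_force=10)

```text
clock: 5.35
tool_pos: [0.4984, -0.18, 0.0677]
eef_rot: [-0.198, 0.98, 0.0, 0.0]
contact_force: [1.4, 0.1, -0.6]
opening: 0.227
finger_force: 0.0
```

```bash
python3 -c "
from h import *; rep((.499,-.18))"
```

```text
t 5.35 p [ 0.4984 -0.18    0.0677] yaw y 112.89 zax [ 0.  0. -1.] F [ 1.4   0.14 -0.6 ] M [0.04 0.04 0.  ] op 0.227 ff 0.0
q [ 0.432  0.888 -0.288  1.977  0.658  0.369  1.593]
to target, tool cm [-0.06 -0.02  0.  ]
```

>>> step_arm(steps=[[[0, 0, 0], [0, 0, 0]], [[0, 0, 0], [0, 0, 0]], [[0, 0, 0], [0, 0, 0]], [[0, 0, 0], [0, 0, 0]]], claw=-1, grip_force=10)

```text
clock: 5.85
tool_pos: [0.4984, -0.1801, 0.0677]
eef_rot: [-0.198, 0.98, -0.0, 0.0]
contact_force: [0.1, -0.6, -1.4]
opening: 0.158
finger_force: 10.0
```

>>> step_arm(steps=[[[0, 0, 0.1], [0, 0, 0]], [[0, 0, 0.1], [0, 0, 0]], [[0, 0, 0.1], [0, 0, 0]], [[0, 0, 0], [0, 0, 0]], [[0, 0, 0], [0, 0, 0]]])

```text
clock: 6.48
tool_pos: [0.4988, -0.1799, 0.066]
eef_rot: [-0.199, 0.98, -0.0, 0.001]
contact_force: [-1.9, 0.5, 12.0]
opening: 0.159
finger_force: 10.0
```

```bash
python3 -c "
from h import *; rep((.499,-.18))"
```

```text
t 6.475 p [ 0.4988 -0.1799  0.066 ] yaw y 112.92 zax [ 0.001 -0.001 -1.   ] F [-1.86  0.51 12.05] M [0.15 0.39 0.06] op 0.159 ff 10.000615019816905
q [ 0.429  0.891 -0.284  1.978  0.661  0.363  1.59 ]
to target, tool cm [-0.02 -0.01  0.  ]
```

>>> step_arm(steps=[[[0, 0, 0], [0, 0, 0]], [[0, 0, 0], [0, 0, 0]], [[0, 0, 0.05], [0, 0, 0]], [[0, 0, 0], [0, 0, 0]], [[0, 0, 0], [0, 0, 0]]], claw=-1, grip_force=40)

```text
clock: 7.1
tool_pos: [0.4988, -0.1799, 0.0659]
eef_rot: [-0.199, 0.98, -0.001, 0.001]
contact_force: [-1.9, 0.2, 16.7]
opening: 0.159
finger_force: 40.0
```

>>> step_arm(steps=[[[0, 0, 0.03], [0, 0, 0]], [[0, 0, 0], [0, 0, 0]], [[0, 0, 0], [0, 0, 3]], [[0, 0, 0], [0, 0, 3]], [[0, 0, 0], [0, 0, 3]], [[0, 0, 0], [0, 0, 3]], [[0, 0, 0], [0, 0, 0]]])

```text
clock: 7.98
tool_pos: [0.4988, -0.1799, 0.0659]
eef_rot: [-0.095, 0.995, -0.001, 0.001]
contact_force: [-3.3, 0.7, 19.2]
opening: 0.155
finger_force: 40.0
```

```bash
python3 -c "
from h import *; rep((.499,-.18))
a=snap('side')['img'][235:310,230:320,::-1]; cv2.imwrite('pics/c3.png',cv2.resize(a,None,fx=6,fy=6,interpolation=cv2.INTER_CUBIC))"
```

```text
t 7.975 p [ 0.4988 -0.1799  0.0659] yaw y 100.92 zax [ 0.002 -0.001 -1.   ] F [-3.28  0.67 19.25] M [0.27 0.71 0.14] op 0.155 ff 40.00445891171694
q [ 0.4    0.887 -0.236  1.98   0.58   0.339  1.458]
to target, tool cm [-0.01 -0.01  0.  ]
```

View pics/c3.png

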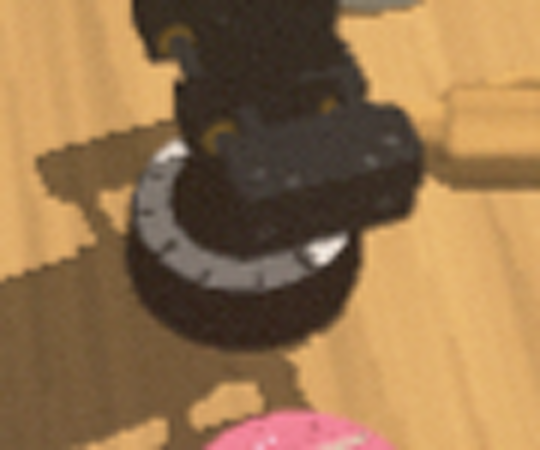

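```bash
cat >> h.py <<'E'
def ticks(img,s,c=(.499,-.180)):
    an=np.arange(0,360,1.); Rm=R.from_quat(s['rotation']).as_matrix(); acc=0
    for rr in (.037,.039,.041):
        P=np.c_[c[0]+rr*np.cos(np.radians(an)),c[1]+rr*np.sin(np.radians(an)),0*an+.038]
        q=(P-s['position'])@Rm; u=q[:,0]/q[:,2]*s['fx']+s['cx']; v=q[:,1]/q[:,2]*s['fy']+s['cy']
        acc=acc+cv2.remap(cv2.cvtColor(img,cv2.COLOR_RGB2GRAY).astype(np.float32),u.astype(np.float32)[None],v.astype(np.float32)[None],cv2.INTER_CUBIC)[0]
    return acc/3
def cmp():
    s=vision.snapshot('side'); a=ticks(cv2.imread('pics/side0.png')[:,:,::-1].copy(),s); b=ticks(s['img'],s)
    w=slice(195,275); b0=b[w]-b[w].mean()
    cc=[np.corrcoef(b0,a[195+k:275+k])[0,1] for k in range(-14,15)]
    k=int(np.argmax(cc)); print('case turn deg (ccw +)',-(k-14),'corr',round(max(cc),3), np.round(cc[11:18],2))
E
python3 -c "
from h import *; cmp()"
```

```text
case turn deg (ccw +) -1 corr 0.986 [0.25 0.5  0.74 0.91 0.99 0.94 0.8 ]
```

>>> step_arm(steps=[[[0, 0, 0], [0, 0, 4]], [[0, 0, 0], [0, 0, 4]], [[0, 0, 0], [0, 0, 4]], [[0, 0, 0], [0, 0, 4]], [[0, 0, 0], [0, 0, 4]], [[0, 0, 0], [0, 0, 4]], [[0, 0, 0], [0, 0, 4]]])

```text
clock: 8.95
tool_pos: [0.4988, -0.1799, 0.0659]
eef_rot: [0.149, 0.989, -0.0, 0.001]
contact_force: [-2.8, 0.6, 20.3]
opening: 0.158
finger_force: 40.0
```

```bash
python3 -c "
from h import *; rep((.499,-.18)); cmp()"
```

```text
t 8.95 p [ 0.4988 -0.1799  0.0659] yaw y 72.83 zax [ 0.002 -0.001 -1.   ] F [-2.78  0.63 20.31] M [0.17 0.61 0.21] op 0.158 ff 40.00306217931211
q [ 0.342  0.882 -0.139  1.983  0.372  0.299  1.168]
to target, tool cm [-0.02 -0.    0.  ]
case turn deg (ccw +) -2 corr 0.496 [-0.07  0.08  0.24  0.37  0.46  0.5   0.48]
```

>>> step_arm(steps=[[[0, 0, 0], [0, 0, 4]], [[0, 0, 0], [0, 0, 4]], [[0, 0, 0], [0, 0, 4]], [[0, 0, 0], [0, 0, 4]], [[0, 0, 0], [0, 0, 4]], [[0, 0, 0], [0, 0, 4]], [[0, 0, 0], [0, 0, 4]], [[0, 0, 0], [0, 0, 4]], [[0, 0, 0], [0, 0, 4]], [[0, 0, 0], [0, 0, 4]]])

```text
clock: 10.25
tool_pos: [0.4988, -0.18, 0.0659]
eef_rot: [0.479, 0.878, 0.0, 0.001]
contact_force: [-2.1, 0.7, 20.0]
opening: 0.156
finger_force: 40.0
```

Run:
```python
from h import *
rep((.499,-.18)); cmp()
t=snap('top'); s=snap('side')
a=cv2.resize(s['img'][235:310,230:320,::-1],None,fx=4,fy=4,interpolation=cv2.INTER_CUBIC); b=cv2.resize(t['img'][180:255,298:388,::-1],None,fx=4,fy=4,interpolation=cv2.INTER_CUBIC)
cv2.imwrite('pics/c4.png',np.hstack([a,b]))
```

```text
t 10.25 p [ 0.4988 -0.18    0.0659] yaw y 32.82 zax [ 0.002 -0.    -1.   ] F [-2.12  0.72 20.03] M [0.12 0.66 0.25] op 0.156 ff 40.00297576189041
q [ 0.271  0.881 -0.02   1.987  0.056  0.272  0.777]
to target, tool cm [-0.01  0.02  0.  ]
case turn deg (ccw +) -2 corr 0.39 [-0.03  0.07  0.19  0.3   0.37  0.39  0.35]
```

View pics/c4.png

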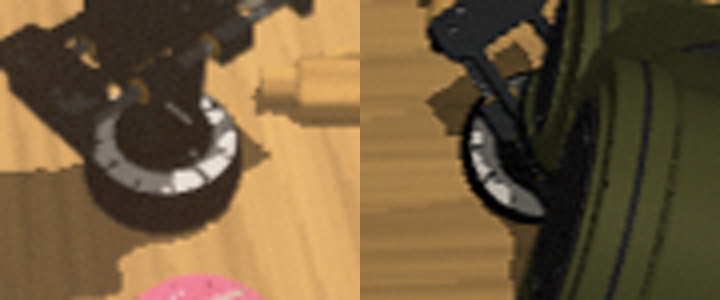

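The bar's white line (crop 178,112) has turned with the gripper. The dial ticks sit where they were, to within about 2°. Carrying on past 20 minutes.

>>> step_arm(steps=[[[0, 0, 0], [0, 0, 4]], [[0, 0, 0], [0, 0, 4]], [[0, 0, 0], [0, 0, 4]], [[0, 0, 0], [0, 0, 4]], [[0, 0, 0], [0, 0, 4]], [[0, 0, 0], [0, 0, 4]], [[0, 0, 0], [0, 0, 4]], [[0, 0, 0], [0, 0, 4]], [[0, 0, 0], [0, 0, 4]], [[0, 0, 0], [0, 0, 4]], [[0, 0, 0], [0, 0, 3]], [[0, 0, 0], [0, 0, 0]]])

```text
clock: 11.9
tool_pos: [0.4988, -0.18, 0.0659]
eef_rot: [0.767, 0.642, 0.001, 0.001]
contact_force: [-2.0, 1.8, 20.3]
opening: 0.156
finger_force: 40.0
```

Run:
```python
from h import *
rep((.499,-.18)); cmp()
s=snap('side')
cv2.imwrite('pics/c5.png',cv2.resize(s['img'][235:310,230:320,::-1],None,fx=6,fy=6,interpolation=cv2.INTER_CUBIC))
```

```text
t 11.9 p [ 0.4988 -0.18    0.0659] yaw y -10.1 zax [ 0.002 -0.    -1.   ] F [-2.03  1.77 20.3 ] M [0.2  0.69 0.1 ] op 0.156 ff 40.00449794344604
q [ 0.2    0.888  0.1    1.99  -0.29   0.275  0.366]
to target, tool cm [0.   0.02 0.  ]
case turn deg (ccw +) -1 corr 0.991 [0.27 0.51 0.75 0.92 0.99 0.95 0.81]
```

View pics/c5.png

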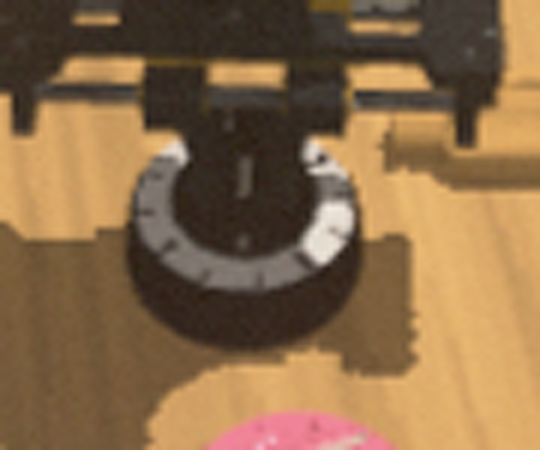

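Run:
```python
from h import *
s=snap('side')
P=lambda x,y,h:cast(s,x/6+230-.42,y/6+235-.42,h)
for n,x,y,h in(('dash',242,242,.046),('zero',318,155,.038),('15?',307,258,.038),('20?',258,277,.038),('25?',207,277,.038),('30?',168,247,.038)):
    d=P(x,y,h)-[.499,-.18,0]; print(n,np.degrees(np.arctan2(d[1],d[0])).round(1),np.hypot(d[0],d[1]).round(4))
l=P(245,157,.07)-P(240,197,.07); print(np.degrees(np.arctan2(-l[1],-l[0])))
print(P(245,157,.07),P(240,197,.07))
```

```text
dash -101.7 0.0262
zero 33.8 0.0394
15? -57.2 0.0363
20? -91.0 0.0373
25? -120.3 0.0401
30? -152.2 0.0377
-103.65708091859254
[ 0.49785587 -0.18349539  0.07      ] [ 0.49300018 -0.20347924  0.07      ]
```

All five views of the dial agree: zero is at about 29.5° yaw and the pointer at about -100.5°, so the knob is at 130° (21.7 min), past the mark. The case hasn't turned. Turning back about 70°.

>>> step_arm(steps=[[[0, 0, 0], [0, 0, -4]], [[0, 0, 0], [0, 0, -4]], [[0, 0, 0], [0, 0, -4]], [[0, 0, 0], [0, 0, -4]], [[0, 0, 0], [0, 0, -4]], [[0, 0, 0], [0, 0, -4]], [[0, 0, 0], [0, 0, -4]], [[0, 0, 0], [0, 0, -4]], [[0, 0, 0], [0, 0, -4]]])

```text
clock: 13.18
tool_pos: [0.4988, -0.18, 0.0659]
eef_rot: [0.53, 0.848, 0.0, 0.001]
contact_force: [-2.3, 1.8, 18.9]
opening: 0.153
finger_force: 40.0
```

>>> step_arm(steps=[[[0, 0, 0], [0, 0, -4]], [[0, 0, 0], [0, 0, -4]], [[0, 0, 0], [0, 0, -4]], [[0, 0, 0], [0, 0, -4]], [[0, 0, 0], [0, 0, -4]], [[0, 0, 0], [0, 0, -4]], [[0, 0, 0], [0, 0, -4]], [[0, 0, 0], [0, 0, -4]], [[0, 0, 0], [0, 0, -2]], [[0, 0, 0], [0, 0, 0]], [[0, 0, 0], [0, 0, 0]]])

```text
clock: 14.55
tool_pos: [0.4988, -0.18, 0.0659]
eef_rot: [0.26, 0.966, -0.0, 0.001]
contact_force: [-2.4, 1.5, 19.8]
opening: 0.156
finger_force: 40.0
```

Run:
```python
from h import *
rep((.499,-.18)); cmp()
s=snap('side')
cv2.imwrite('pics/c6.png',cv2.resize(s['img'][235:310,230:320,::-1],None,fx=6,fy=6,interpolation=cv2.INTER_CUBIC))
```

```text
t 14.55 p [ 0.4988 -0.18    0.0659] yaw y 59.87 zax [ 0.002 -0.001 -1.   ] F [-2.44  1.53 19.75] M [ 0.25  0.59 -0.12] op 0.156 ff 40.00430015847087
q [ 0.318  0.881 -0.099  1.984  0.272  0.287  1.039]
to target, tool cm [-0.02  0.01  0.  ]
case turn deg (ccw +) -1 corr 0.691 [0.09 0.3  0.49 0.63 0.69 0.66 0.57]
```

View pics/c6.png

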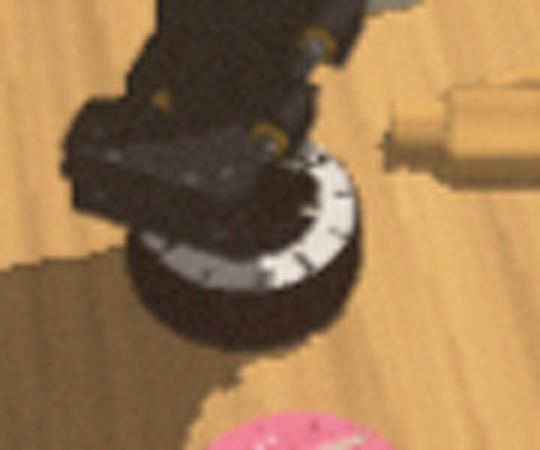

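The dash is at crop (308,210), next to the 10-minute tick (338,222), and the case is in place. Letting go while still pressing, then lifting.

>>> step_arm(steps=[[[0, 0, 0], [0, 0, 0]], [[0, 0, 0], [0, 0, 0]], [[0, 0, 0], [0, 0, 0]], [[0, 0, -0.2], [0, 0, 0]], [[0, 0, -0.3], [0, 0, 0]], [[0, 0, 0], [0, 0, 0]]], claw=-0.4)

```text
clock: 15.4
tool_pos: [0.4982, -0.1801, 0.0689]
eef_rot: [0.26, 0.966, -0.0, -0.0]
contact_force: [0.0, -0.2, 0.3]
opening: 0.3
finger_force: 0.0
```

>>> step_arm(steps=[[[0, 0, -0.5], [0, 0, 0]], [[0, 0, -2], [0, 0, 0]], [[0, 0, -5], [0, 0, 0]], [[0, 0, -5], [0, 0, 0]], [[0, 0, -5], [0, 0, 0]], [[-4, 4, 0], [0, 0, 0]], [[-4, 4, 0], [0, 0, 0]], [[-4, 4, 0], [0, 0, 0]], [[-4, 4, 0], [0, 0, 0]], [[0, 0, 0], [0, 0, 0]], [[0, 0, 0], [0, 0, 0]]])

```text
clock: 16.77
tool_pos: [0.7159, -0.1224, 0.2433]
eef_rot: [0.26, 0.966, -0.001, -0.001]
contact_force: [-0.8, 0.2, -0.1]
opening: 0.299
finger_force: 0.0
```

Run:
```python
from h import *
rep((.499,-.18)); cmp()
s=snap('side');t=snap('top')
a=cv2.resize(s['img'][235:310,230:320,::-1],None,fx=4,fy=4,interpolation=cv2.INTER_CUBIC); b=cv2.resize(t['img'][180:255,298:388,::-1],None,fx=4,fy=4,interpolation=cv2.INTER_CUBIC)
cv2.imwrite('pics/c7.png',np.hstack([a,b]))
```

```text
t 16.775 p [ 0.7159 -0.1224  0.2433] yaw y 59.88 zax [-0.002 -0.001 -1.   ] F [-0.81  0.25 -0.13] M [ 0.    0.03 -0.03] op 0.299 ff 0.0
q [ 0.192  0.856 -0.193  1.22   0.165  1.084  1.031]
to target, tool cm [ 15.87 -15.86   0.05]
case turn deg (ccw +) -1 corr 0.447 [0.21 0.28 0.36 0.42 0.45 0.43 0.38]
```

View pics/c7.png

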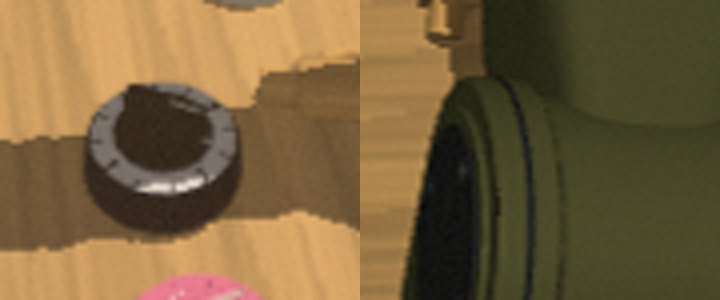

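Run:
```python
from h import *
s=snap('side'); Rm=R.from_quat(s['rotation']).as_matrix()
g=cv2.cvtColor(s['img'],cv2.COLOR_RGB2GRAY).astype(np.float32)
def prof(r,h,an):
    P=np.c_[.499+r*np.cos(np.radians(an)),-.18+r*np.sin(np.radians(an)),0*an+h]
    q=(P-s['position'])@Rm
    return cv2.remap(g,(q[:,0]/q[:,2]*s['fx']+s['cx']).astype(np.float32)[None],(q[:,1]/q[:,2]*s['fy']+s['cy']).astype(np.float32)[None],cv2.INTER_LINEAR)[0]
an=np.arange(-100,40,4.)
for r,h in((.024,.046),(.026,.046),(.027,.046),(.014,.07),(.02,.07),(.04,.038)): 
    print(r,h,list(zip(an.astype(int).tolist(),prof(r,h,an).astype(int).tolist())))
c=s['img'][240:300,240:305,::-1].astype(float)
c=np.clip(c*1.8,0,255).astype(np.uint8)
cv2.imwrite('pics/c8.png',cv2.resize(c,None,fx=9,fy=9,interpolation=cv2.INTER_CUBIC))
```

```text
0.024 0.046 [(-100, 44), (-96, 43), (-92, 44), (-88, 43), (-84, 42), (-80, 43), (-76, 42), (-72, 40), (-68, 44), (-64, 47), (-60, 47), (-56, 44), (-52, 41), (-48, 42), (-44, 43), (-40, 47), (-36, 56), (-32, 61), (-28, 63), (-24, 55), (-20, 45), (-16, 43), (-12, 42), (-8, 42), (-4, 42), (0, 42), (4, 43), (8, 46), (12, 47), (16, 52), (20, 57), (24, 69), (28, 84), (32, 80), (36, 72)]
0.026 0.046 [(-100, 41), (-96, 42), (-92, 43), (-88, 42), (-84, 42), (-80, 43), (-76, 42), (-72, 42), (-68, 44), (-64, 46), (-60, 46), (-56, 44), (-52, 42), (-48, 43), (-44, 44), (-40, 48), (-36, 63), (-32, 77), (-28, 72), (-24, 60), (-20, 49), (-16, 47), (-12, 47), (-8, 48), (-4, 49), (0, 51), (4, 53), (8, 53), (12, 58), (16, 63), (20, 60), (24, 67), (28, 68), (32, 63), (36, 68)]
0.027 0.046 [(-100, 41), (-96, 42), (-92, 42), (-88, 42), (-84, 42), (-80, 43), (-76, 42), (-72, 42), (-68, 43), (-64, 45), (-60, 45), (-56, 44), (-52, 43), (-48, 43), (-44, 44), (-40, 44), (-36, 62), (-32, 87), (-28, 75), (-24, 64), (-20, 54), (-16, 52), (-12, 53), (-8, 53), (-4, 54), (0, 61), (4, 65), (8, 67), (12, 69), (16, 69)
[... 543 characters left out ...]
 45), (-64, 44), (-60, 43), (-56, 44), (-52, 45), (-48, 44), (-44, 43), (-40, 45), (-36, 64), (-32, 78), (-28, 79), (-24, 67), (-20, 61), (-16, 77), (-12, 93), (-8, 103), (-4, 112), (0, 115), (4, 115), (8, 118), (12, 121), (16, 123), (20, 132), (24, 141), (28, 146), (32, 146), (36, 150)]
0.04 0.038 [(-100, 200), (-96, 195), (-92, 162), (-88, 183), (-84, 207), (-80, 207), (-76, 202), (-72, 204), (-68, 201), (-64, 133), (-60, 99), (-56, 127), (-52, 119), (-48, 114), (-44, 111), (-40, 111), (-36, 106), (-32, 90), (-28, 97), (-24, 107), (-20, 110), (-16, 110), (-12, 109), (-8, 111), (-4, 106), (0, 85), (4, 100), (8, 107), (12, 113), (16, 114), (20, 113), (24, 101), (28, 72), (32, 69), (36, 101)]
```

View pics/c8.png

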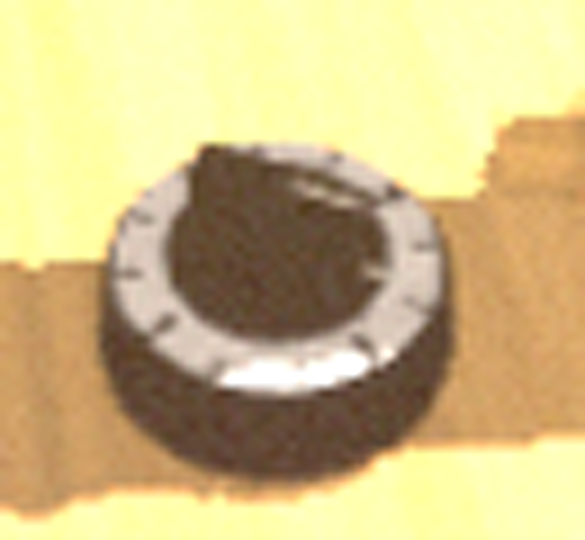

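The pointer dash (crop 375,272; yaw -31°) lines up with the 10-minute tick (yaw -31°). Zero is still at about 30°, and the robot is clear of everything.

```bash
python3 -c "
from h import *; print(finish_job())"
```

```text
the job is handed in; nothing more can be done
None
```

I wound the small black timer to about 21.7 minutes, turned it back to 10 and let go; at the last look its pointer was on the 10-minute tick and its case within about 2° of where it started, and the job is handed in, though no verdict came back.

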